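# Stamp the form and snap the cap on the ink stick

## Robot

A 6-joint arm with a two-finger parallel gripper is mounted at the origin on the work surface. World frame = base frame: x ahead of the robot, y to its left, z up, the work surface at z = 0. Lengths are in m, angles in rad, forces in N, time in s.
With the tool pointing down it reaches from about 0.375 to 0.75 m from the base axis. Payload 9 kg.
Tool frame: the origin (TCP) lies between the finger pads; the fingertips stand nose_length ahead of it and the grasp point (between the pads) lies 6 mm ahead of it (nose_length is the distance from the TCP to the fingertips, in m); z points along the fingers, y is the line along which they close (so a half turn about z gives the same grasp; the last joint's range is limited). The gripper opens to 85 mm and grips with 20 to 120 N. Pads are 22 mm wide; open, the fingers measure 114 mm over their backs; the gripper's body (76 mm by 85 mm) begins 54 mm behind the grasp point. The pads swing forward as they close: fully open they stand 13 mm farther back than shut.
Start: joints at [1.042, 0.104, 0.097, 1.564, 0, 1.353], TCP at [0.183, 0.571, 0.256] pointing down, gripper open.
Joint ranges: [-2.99, 2.99], [-0.84, 1.86], [-1.1, 1.16], [-1.84, 2.11], [-1.51, 1.56], [-3.14, 3.14]. Speed limits (rad/s): [2.22, 2.22, 2.57, 3.14, 3.14, 3.14].

## Interface

Orientations are given as a unit quaternion [w, x, y, z].
In Python, from plant import * gives the robot as it stands.
- The arm moves only by the tool send_rows, never from a script. Its argument "commands" is a list that holds one entry, the list of rows, each a list of 5 numbers: the closure, from -1 (fully open) to 1 (shut), so that 0 is half open, then the shift along the tool's x, y, z each as a share of 0.1 m, from -1 to 1, then the turn about the tool's z as a share of pi/2 rad, from -1 to 1. A call has 1 to 8 rows; each row is the pose to reach, as a shift and turn from the pose commanded when the call began, along the tool's axes at that moment; what a row does not reach only later rows make up. A row lasts 1/12 s, in which the tool goes at most 41.7 mm and 7.16 degrees, less where a joint would pass 70% of its speed; a pose out of reach is approached as far as the arm can. A call with a number of a shift or a turn outside -1 to 1 is refused whole. A call with a gripper value outside its range is refused whole. The fingers move at their own pace and stop on an object; "newtons" is the grip in N (left out, the last holds). Time passes only in rows, so rows that repeat a pose let the fingers close. It gives the time, the measured TCP pose, the force and the opening at its end, in the units of the state.
- read_state(): the state, without advancing time (a new reading comes with each control period).
- capture(name): name is "scene" or "top"; returns a dict with "color" (420x560x3 uint8, blue, green, red), "depth" (420x560 float32, m along the optical axis (not along the pixel's ray), 0 where there is no reading), "fx", "fy", "cx", "cy" (pixels), "dist" ([k1, k2, p1, p2, k3] as OpenCV has them; the pictures are not rectified), "origin" and "orientation" of the camera in the world. Camera axes: x right, y up, looking along -z (the intrinsics and any distortion apply to the point x, -y, -z); pixel columns grow to the right and rows downward; lengths in m; the calibration is good to about 2 mm. A picture is of the moment at which its call begins.
- sign_off(): hands the job in, once; it reports no verdict.
The state is a dict: "time_s": time; "qpos": joint angles; "joint_vel": joint speeds; "tau": joint torques, N m; "position": TCP position; "orientation": TCP orientation; "force": force on the tool from outside, world axes, zero at the start; "wrist_torque": the same for the moment, N m; "grip_width": finger opening in m.
Only numpy, scipy, OpenCV 4.12 (cv2) and the standard library are available. Lean on these libraries where they do the work, as an engineer would, in place of code of your own. Each camera call takes 0.05 s, during which the arm holds its last target. There are 200 camera calls.

## Task

Finish the paperwork: press the red-topped head of the date stamp all the way down to its stop and let it come up again, then put the green cap on the neck of the ink stick and press it down until it clicks home against the collar. Keep pressing firmly after the click: the program finishes while the gripper is still pushing the seated cap down. Leave everything else on the desk where it is.

Things in the scene. Friction and masses are not known exactly. Their poses are not given: they have to be found in the camera images.
- stamp_head (a joint): Travel of the stamp's spring head in m: 0 fully up, 0.018 fully down on its stop. The spring takes about 3 N to start and about 8 N at the stop, and lifts the head again.
- stamp_top (a point): Centre of the top face of the stamp's head: a red round button 42 mm in diameter, 14 mm high, on a grey block 58 x 72 x 34 mm; 100 mm above the desk when up. Press straight down here; it moves with the head. The black frame under it is fixed on the desk, on a paper form; yaw within 0.5 rad (58 mm along its x).
- ink_collar (a point): Centre of the blue collar face on which the mouth of the seated cap rests, 60 mm above the desk; z up. Above it stands the white neck: 25 mm in diameter, 25 mm high, the last 6 mm a blue felt tip that tapers to 17 mm. Four steel spring nubs stand out around the neck (32 mm across, centred 9.7 mm above the collar) and give way when the cap is pressed on.
- ink_stick: The fixed upright ink stick: steel base disc 90 mm in diameter and 12 mm high, blue column 42 mm in diameter up to the collar, then the neck. Origin: centre of its underside on the desk, 60 mm below the collar; z up.
- cap: The loose green snap cap: a round cup with 16 flat sides, 42 mm in outer diameter, 34 mm tall, 20 to 42 g, mouth down on the desk. Origin: centre of its mouth; z up to its closed top. The mouth's lip is 28 mm in inner diameter, 4 mm high; above it the inside is 36 mm wide, up to 30 mm.
- cap_top (a point): Centre of the cap's flat closed top, 34 mm above its mouth. Pushed straight down on the neck, the cap's lip meets the nubs when its mouth is about 14.5 mm above the collar; it takes about 11 N to pass them; then the force drops (the click), the nubs pull the cap down (up to 13 N) and it stops on the collar.
- medicine_yellow: Bystander: flat yellow medicine box 45 x 80 x 22 mm; origin at the centre of its underside.
- medicine_pink: Bystander: flat pink medicine box 45 x 76 x 26 mm; origin at the centre of its underside.
- rice0: Bystander: upright purple food carton 75 x 125 x 190 mm; origin at the centre of its underside.
- rice1: Bystander: a second purple carton, the same size.
- rice2: Bystander: a third purple carton, the same size.
- stapler: Bystander: blue stapler 130 x 36 x 46 mm; origin at the centre of its underside.
- pen_cup: Bystander: black cup 76 mm in diameter, 100 mm tall; origin at the centre of its underside.

How it is judged:
By the outcome, as a careful person would: the job done as asked, in the order asked, and still so for the second after the job is handed in, while the arm keeps its last pose, push and grip.
It also fails if it takes over 67 s, if anything falls off the work surface, if the arm or the gripper's body presses on something with over 40 N, if the wrist force passes 120 N, or if a joint passes its speed limit or range.

## Working session

There is one attempt and no reset: what is moved stays moved. The work goes in short steps, Python scripts to look and compute and a tool call to move; the robot and the scene stay as the last step left them, time stands still between calls to the robot, and variables do not carry over. Pictures are saved under pics/ and viewed, on a budget of 10 in all, crops included, one or two more only if the job needs it, and the job is handed in when it is done.

Besides the shell and the picture viewer there is one more tool, called after ">>>" by a JSON object that holds its "api" and its "payload". send_rows: Moves the arm, as the interface text tells. Its arguments: {"type":"object","properties":{"commands":{"type":"array"},"newtons":{"type":"number"}},"required":["commands"]}

```bash
ls; mkdir -p pics
cat > h.py <<'E'
from plant import *
import numpy as np, cv2
from scipy.spatial.transform import Rotation as R
def rot(q): return R.from_quat([q[1],q[2],q[3],q[0]]).as_matrix()
def cast(c,uv,z):
    K=np.array([[c['fx'],0,c['cx']],[0,c['fy'],c['cy']],[0,0,1]])
    p=cv2.undistortPoints(np.array(uv,float).reshape(-1,1,2),K,np.array(c['dist'],float)).reshape(-1,2)
    d=np.c_[p[:,0],-p[:,1],-np.ones(len(p))]@rot(c['orientation']).T
    o=np.array(c['origin']); return o+d*((z-o[2])/d[:,2])[:,None]
def pts(c,uv):
    "points from depth"
    uv=np.array(uv,int); K=np.array([[c['fx'],0,c['cx']],[0,c['fy'],c['cy']],[0,0,1]])
    p=cv2.undistortPoints(uv.astype(float).reshape(-1,1,2),K,np.array(c['dist'],float)).reshape(-1,2)
    z=c['depth'][uv[:,1],uv[:,0]]
    return np.array(c['origin'])+(np.c_[p[:,0],-p[:,1],-np.ones(len(p))]*z[:,None])@rot(c['orientation']).T
E
python3 - <<'E'
from h import *
s=read_state(); print(s); 
try: print(nose_length)
except Exception as e: print(e)
for n in('scene','top'):
    c=capture(n); cv2.imwrite(f'pics/{n}0.png',c['color']); print(n,{k:v for k,v in c.items() if k not in('color','depth')})
E
```

```text
pics
{'time_s': 0.0, 'qpos': array([1.04228588e+00, 1.04713559e-01, 9.64950008e-02, 1.56391551e+00,
       5.85185034e-06, 1.35311041e+00]), 'joint_vel': array([-4.65529345e-05,  1.02807238e-03, -1.77201197e-03, -3.09692078e-04,
        7.59012572e-04,  1.45030176e-03]), 'tau': array([ 2.64676955e-04, -5.56931198e+01,  5.03650975e+01,  1.66241883e-02,
       -5.00587612e-04,  4.57318049e-05]), 'position': array([0.18333407, 0.5709922 , 0.25552812]), 'orientation': array([-2.46529374e-04,  1.54787377e-01,  9.87947580e-01, -6.21787307e-04]), 'force': array([-0.4171793 ,  0.1441734 ,  0.22710986]), 'wrist_torque': array([-0.04249715,  0.02326338,  0.00884925]), 'grip_width': 0.085735621555913}
0.025
scene {'fx': 509.34004259377207, 'fy': 509.34004259377207, 'cx': 283.2626984401762, 'cy': 213.49309205353066, 'dist': array([0.05946274, 0.        , 0.        , 0.        , 0.        ]), 'origin': array([1.35734165, 0.35077744, 1.44460768]), 'orientation': array([0.5263975 , 0.15891262, 0.23893921, 0.80035024])}
top {'fx': 531.7323449803476, 'fy': 531.7323449803476, 'cx': 272.03876597488454, 'cy': 200.80209007514023, 'dist': array([-0.14775175,  0.        ,  0.        ,  0.        ,  0.        ]), 'origin': array([ 0.44137882, -0.00494841,  1.60560066]), 'orientation': array([ 0.70867192,  0.02130904, -0.00766143, -0.70517469])}
```

View pics/scene0.png

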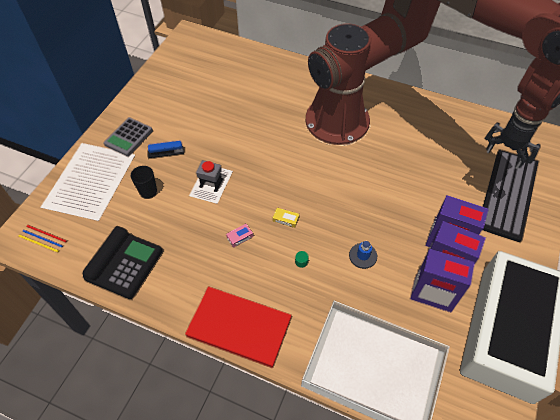

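View pics/top0.png

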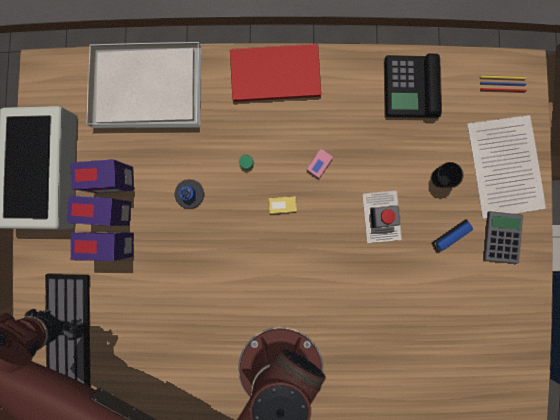

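The scene view shows the red stamp button at about (208,168), the green cap at (302,259) and the ink stick at (364,250). In the top view they are at (388,216), (246,162) and (189,194). The purple cartons stand between the arm and the ink stick.

```bash
cat >> h.py <<'E'
def blob(c,lo,hi,box,n=1):
    hsv=cv2.cvtColor(c['color'],cv2.COLOR_BGR2HSV); m=cv2.inRange(hsv,np.array(lo),np.array(hi))
    k=np.zeros_like(m); x0,y0,x1,y1=box; k[y0:y1,x0:x1]=1; m*=k
    cs,_=cv2.findContours(m,cv2.RETR_EXTERNAL,cv2.CHAIN_APPROX_NONE)
    return m,max(cs,key=cv2.contourArea)
E
python3 - <<'E'
from h import *
B={'scene':dict(stamp=(190,150,225,185),cap=(285,245,320,275),ink=(345,235,382,272)),
'top':dict(stamp=(370,200,405,232),cap=(232,150,262,176),ink=(170,175,210,212))}
H=dict(stamp=((0,150,60),(8,255,255)),cap=((45,80,30),(90,255,255)),ink=((95,120,40),(130,255,255)))
for n in B:
    c=capture(n)
    for o in B[n]:
        m,ct=blob(c,*H[o],B[n][o]); (u,v),r=cv2.minEnclosingCircle(ct); 
        P=pts(c,np.argwhere(m>0)[:,::-1]); 
        print(n,o,(round(u,1),round(v,1),round(r,1)),'zmax',np.percentile(P[:,2],[50,95]).round(4))
        zt={'stamp':.1,'cap':.034,'ink':.06}[o]
        T=P[P[:,2]>np.percentile(P[:,2],98)-.006]; 
        print('   centre cast',cast(c,[[u,v]],zt)[0].round(4),'top pts mean',T.mean(0).round(4),'mid-extent',((T.max(0)+T.min(0))/2).round(4),np.ptp(T,0).round(4),len(T))
E
python3 - <<'E'
import cv2
a=cv2.imread('pics/scene0.png');b=cv2.imread('pics/top0.png')
f=lambda im,x,y:cv2.resize(im[y-26:y+26,x-33:x+33],(396,312),interpolation=cv2.INTER_NEAREST)
import numpy as np
cv2.imwrite('pics/crops.png',np.vstack([np.hstack([f(a,208,175),f(a,364,252)]),np.hstack([f(b,386,218),f(b,189,194)])])[:600])
E
```

```text
scene stamp (207.8, 166.1, 5.9) zmax [0.0982 0.1046]
   centre cast [ 0.4685 -0.3036  0.1   ] top pts mean [ 0.4685 -0.2999  0.1022] mid-extent [ 0.4678 -0.3037  0.1029] [0.0375 0.0412 0.006 ] 41
scene cap (301.5, 258.8, 8.2) zmax [0.0311 0.0377]
   centre cast [0.6363 0.107  0.034 ] top pts mean [0.6315 0.1057 0.0354] mid-extent [0.6304 0.1054 0.0367] [0.0411 0.0382 0.0072] 64
scene ink (363.8, 250.8, 8.7) zmax [0.0519 0.0842]
   centre cast [0.5468 0.278  0.06  ] top pts mean [0.5338 0.277  0.0845] mid-extent [0.5348 0.2775 0.0857] [0.018  0.018  0.0097] 21
top stamp (387.5, 216.1, 6.9) zmax [0.1007 0.1055]
   centre cast [ 0.461  -0.3039  0.1   ] top pts mean [ 0.4609 -0.3051  0.1038] mid-extent [ 0.4627 -0.3045  0.1049] [0.0312 0.0347 0.0067] 51
top cap (246.1, 161.7, 7.0) zmax [0.0334 0.0383]
   centre cast [0.6219 0.1034 0.034 ] top pts mean [0.6242 0.1039 0.0361] mid-extent [0.6236 0.1036 0.0379] [0.0359 0.0359 0.0084] 69
top ink (186.5, 193.5, 7.9) zmax [0.0581 0.0657]
   centre cast [0.525 0.276 0.06 ] top pts mean [0.5146 0.2096 0.4602] mid-extent [0.4922 0.1416 0.84  ] [0.1017 0.2931 1.5312] 4
```

View pics/crops.png

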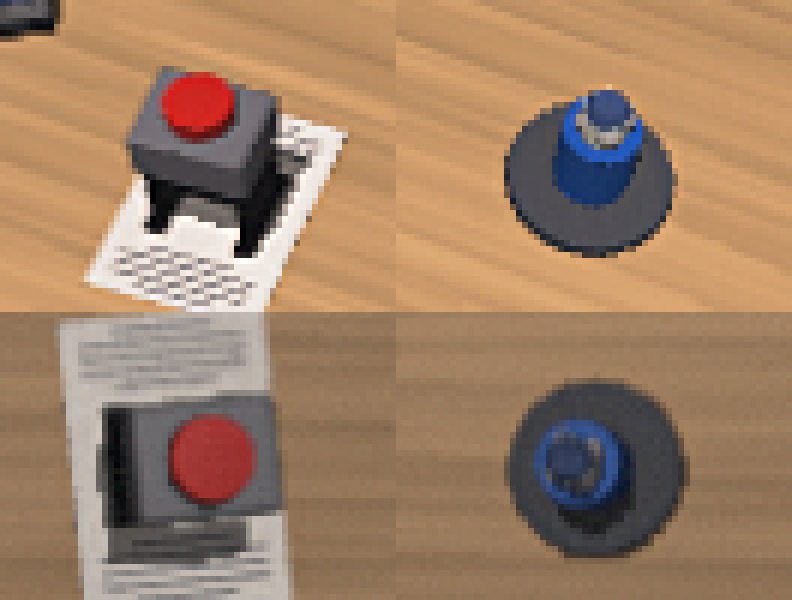

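```bash
cat >> h.py <<'E'
B={'scene':dict(stamp=(190,150,225,185),cap=(285,245,320,275),disc=(343,235,384,275)),
'top':dict(stamp=(370,200,405,232),cap=(232,150,262,176),disc=(170,175,210,212))}
H=dict(stamp=((0,150,60),(8,255,255)),cap=((45,80,30),(90,255,255)),disc=((0,0,0),(180,75,110)))
Z=dict(stamp=.093,cap=.017,disc=.006)
def hullc(c,lo,hi,box,s=6):
    "centroid of the hull of a colour blob, at s-fold resolution; pixel coordinates"
    x0,y0,x1,y1=box; im=cv2.resize(c['color'][y0:y1,x0:x1],None,fx=s,fy=s,interpolation=cv2.INTER_CUBIC)
    _,ct=blob({'color':im},lo,hi,(0,0,im.shape[1],im.shape[0])); h=cv2.convexHull(ct); M=cv2.moments(h)
    return (M['m10']/M['m00']+.5)/s-.5+x0,(M['m01']/M['m00']+.5)/s-.5+y0,cv2.contourArea(h)/s/s
def see(n,o):
    c=capture(n); u,v,a=hullc(c,*H[o],B[n][o]); return cast(c,[[u,v]],Z[o])[0],(u,v,a)
E
python3 - <<'E'
from h import *
for n in B:
    for o in B[n]:
        p,q=see(n,o); print(n,o,p.round(4),np.round(q,1))
E
```

```text
scene stamp [ 0.4644 -0.3072  0.093 ] [207.7 166.2 106.3]
scene cap [0.6276 0.1034 0.017 ] [301.3 258.7 179.1]
scene disc [0.5336 0.2775 0.006 ] [362.7 255.7 546.5]
top stamp [ 0.461  -0.3056  0.093 ] [387.6 216.1 149.6]
top cap [0.6234 0.1053 0.017 ] [245.8 161.8 148. ]
top disc [0.5275 0.2787 0.006 ] [188.8 193.6 675.2]
```

>>> {"api": "send_rows", "payload": {"commands": [[[1,-1,-1,0,0],[1,-1,-1,0,0],[1,-1,-1,0,0],[1,-1,-1,0,0],[1,-1,-1,0,0]]], "newtons": 40}}

```text
time_s: 0.92
position: [0.2496, 0.4431, 0.2567]
orientation: [0.0, 0.156, 0.988, 0.0]
force: [-0.6, 0.4, -0.1]
grip_width: 0.0256
```

>>> {"api": "send_rows", "payload": {"commands": [[[1,-1,-1,0,0],[1,-1,-1,0,0],[1,-1,-1,0,0],[1,-1,-1,0,0],[1,-1,-1,0,0]]]}}

```text
time_s: 1.33
position: [0.3142, 0.3178, 0.2566]
orientation: [0.0, 0.156, 0.988, 0.0]
force: [-0.4, -0.7, -0.8]
grip_width: 0.0001
```

>>> {"api": "send_rows", "payload": {"commands": [[[1,-1,-1,0,0],[1,-1,-1,0,0],[1,-1,-1,0,0],[1,-1,-1,0,0],[1,-1,-1,0,0]]]}}

```text
time_s: 1.75
position: [0.3788, 0.1921, 0.2564]
orientation: [0.0, 0.156, 0.988, -0.0]
force: [-0.9, 0.6, 0.8]
grip_width: 0.0002
```

>>> {"api": "send_rows", "payload": {"commands": [[[1,-1,-1,0,0],[1,-1,-1,0,0],[1,-1,-1,0,0],[1,-1,-1,0,0],[1,-1,-1,0,0]]]}}

```text
time_s: 2.17
position: [0.4434, 0.0666, 0.256]
orientation: [0.0, 0.156, 0.988, -0.0]
force: [0.1, 1.7, -0.7]
grip_width: -0.0005
```

>>> {"api": "send_rows", "payload": {"commands": [[[1,-1,-1,0,0],[1,-1,-1,0,0],[1,-1,-1,0,0],[1,-1,-1,0,0],[1,-1,-1,0,0]]]}}

```text
time_s: 2.58
position: [0.5081, -0.0589, 0.2556]
orientation: [-0.0, 0.156, 0.988, 0.0]
force: [-0.1, 0.6, 0.1]
grip_width: 0.0001
```

>>> {"api": "send_rows", "payload": {"commands": [[[1,-0.15,-1,0,0],[1,-0.15,-1,0,0],[1,-0.15,-1,0,0],[1,-0.15,-1,0,0]]]}}

```text
time_s: 2.92
position: [0.4903, -0.1584, 0.2561]
orientation: [-0.0, 0.156, 0.988, -0.0]
force: [0.3, 0.9, -0.3]
grip_width: -0.0
```

>>> {"api": "send_rows", "payload": {"commands": [[[1,-0.15,-1,0.5,0],[1,-0.15,-1,0.5,0],[1,-0.15,-1,0.5,0],[1,-0.15,-1,0.5,0]]]}}

```text
time_s: 3.25
position: [0.4733, -0.258, 0.2031]
orientation: [-0.002, 0.156, 0.988, 0.001]
force: [-0.6, 0.0, -0.0]
grip_width: -0.0
```

>>> {"api": "send_rows", "payload": {"commands": [[[1,-0.03,-0.49,0.3,0],[1,-0.03,-0.49,0.3,0],[1,-0.03,-0.49,0.3,0],[1,-0.03,-0.49,0.3,0]]]}}

```text
time_s: 3.58
position: [0.4624, -0.3032, 0.176]
orientation: [-0.0, 0.155, 0.988, 0.001]
force: [0.3, -0.1, -0.1]
grip_width: 0.0004
```

Run:
```python
from h import *
s=read_state(); print(s['position'],s['force'])
f=lambda im,x,y:cv2.resize(im[y-50:y+50,x-40:x+40],(400,500),interpolation=cv2.INTER_CUBIC)
a=capture('scene')['color'];b=capture('top')['color']
cv2.imwrite('pics/s1.png',np.hstack([f(a,208,160),f(b,390,216)]))
```

```text
[ 0.46235719 -0.30316123  0.17599434] [ 0.27947217 -0.06840093 -0.13456293]
```

View pics/s1.png

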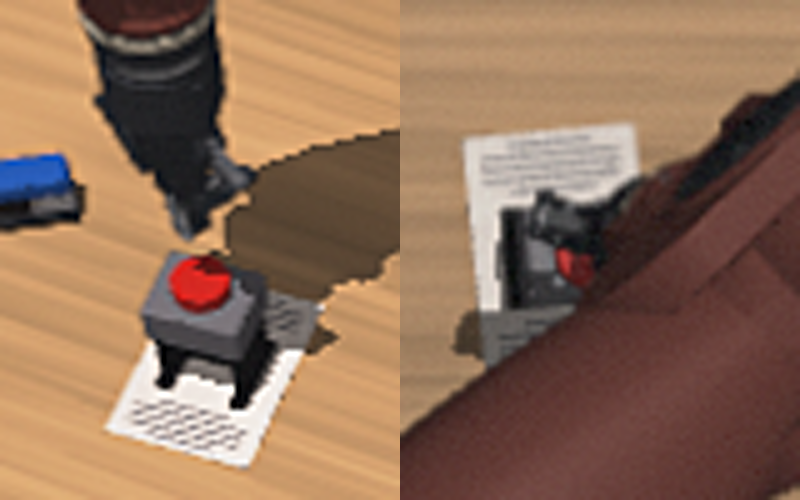

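The fingertips hang directly above the red button: scene crop at about (190,235), button at (200,280). I'll descend in steps and watch the force.

>>> {"api": "send_rows", "payload": {"commands": [[[1,0,0,0.3,0],[1,0,0,0.45,0],[1,0,0,0.45,0],[1,0,0,0.45,0]]]}}

```text
time_s: 4.02
position: [0.4623, -0.3036, 0.1317]
orientation: [-0.0, 0.154, 0.988, 0.0]
force: [0.4, -0.3, 0.6]
grip_width: -0.0001
```

>>> {"api": "send_rows", "payload": {"commands": [[[1,0,0,0.06,0],[1,0,0,0.12,0],[1,0,0,0.16,0],[1,0,0,0.16,0]]]}}

```text
time_s: 4.35
position: [0.4626, -0.3052, 0.1156]
orientation: [0.001, 0.155, 0.988, -0.0]
force: [4.2, -0.0, 4.3]
grip_width: -0.0001
```

>>> {"api": "send_rows", "payload": {"commands": [[[1,0,0,0.05,0],[1,0,0,0.08,0],[1,0,0,0.1,0],[1,0,0,0.11,0],[1,0,0,0.11,0]]]}}

```text
time_s: 4.77
position: [0.4627, -0.3053, 0.1069]
orientation: [0.001, 0.155, 0.988, -0.001]
force: [-1.8, 3.6, 18.6]
grip_width: 0.0003
```

>>> {"api": "send_rows", "payload": {"commands": [[[1,0,0,0.02,0],[1,0,0,0.02,0],[1,0,0,0.02,0]]]}}

```text
time_s: 5.02
position: [0.4629, -0.3055, 0.1068]
orientation: [0.002, 0.155, 0.988, -0.001]
force: [-5.8, 9.3, 33.4]
grip_width: -0.0004
```

>>> {"api": "send_rows", "payload": {"commands": [[[1,0,0,-0.1,0],[1,0,0,-0.3,0],[1,0,0,-0.6,0],[1,0,0,-1,0],[1,0,0,-1,0],[1,0,0,-1,0]]]}}

```text
time_s: 5.52
position: [0.4626, -0.3059, 0.205]
orientation: [0.002, 0.155, 0.988, -0.001]
force: [-0.1, -0.2, -1.0]
grip_width: 0.0002
```

>>> {"api": "send_rows", "payload": {"commands": [[[-0.6,0,1,0,0],[-0.6,0,1,0,0],[-0.6,0,1,0,0],[-0.6,0,1,0,0]]]}}

```text
time_s: 5.85
position: [0.4926, -0.2061, 0.201]
orientation: [-0.001, 0.153, 0.988, 0.001]
force: [-0.4, 0.5, -0.3]
grip_width: 0.0481
```

>>> {"api": "send_rows", "payload": {"commands": [[[-0.6,0,1,0,0],[-0.6,0,1,0,0],[-0.6,0,1,0,0],[-0.6,0,1,0,0]]]}}

```text
time_s: 6.18
position: [0.5231, -0.1116, 0.2012]
orientation: [-0.001, 0.153, 0.988, 0.001]
force: [0.2, -0.2, -0.2]
grip_width: 0.0682
```

>>> {"api": "send_rows", "payload": {"commands": [[[-0.6,0,1,0,0],[-0.6,0,1,0,0],[-0.6,0,1,0,0],[-0.6,0,1,0,0]]]}}

```text
time_s: 6.52
position: [0.5537, -0.0171, 0.2012]
orientation: [-0.001, 0.153, 0.988, 0.0]
force: [-0.1, -0.2, -0.6]
grip_width: 0.0686
```

>>> {"api": "send_rows", "payload": {"commands": [[[-0.6,-0.28,1,0.5,0],[-0.6,-0.28,1,0.5,0],[-0.6,-0.28,1,0.5,0],[-0.6,-0.28,1,0.5,0]]]}}

```text
time_s: 6.85
position: [0.6105, 0.0696, 0.1472]
orientation: [-0.003, 0.154, 0.988, 0.0]
force: [-0.3, -0.6, -0.8]
grip_width: 0.0681
```

>>> {"api": "send_rows", "payload": {"commands": [[[-0.6,0,0.4,0,0],[-0.6,0,0.4,0,0],[-0.6,0,0.4,0,0],[-0.6,0,0.4,0,0],[-0.6,0,0.4,0,0]]]}}

```text
time_s: 7.27
position: [0.623, 0.1039, 0.1522]
orientation: [-0.0, 0.155, 0.988, -0.0]
force: [-0.1, 0.4, -0.6]
grip_width: 0.0685
```

Run:
```python
from h import *
s=read_state(); print(s['position'],s['force'],s['grip_width'],s['time_s'])
f=lambda im,x,y:cv2.resize(im[y-50:y+50,x-40:x+40],(400,500),interpolation=cv2.INTER_CUBIC)
a=capture('scene')['color'];b=capture('top')['color']
cv2.imwrite('pics/s2.png',np.hstack([f(a,302,250),f(a,208,170)]))
```

```text
[0.62298556 0.10390721 0.15221092] [-0.05359911  0.35755465 -0.56322442] 0.06845652937814145 7.2667
```

View pics/s2.png

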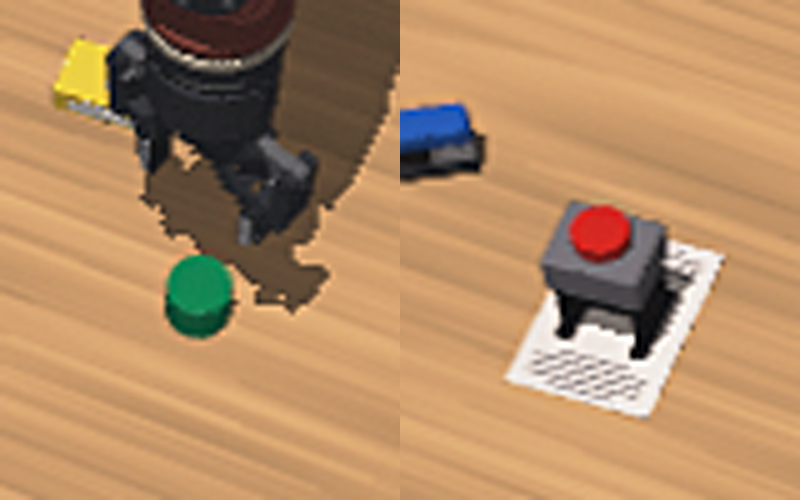

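>>> {"api": "send_rows", "payload": {"commands": [[[-0.6,-0.02,0,0.4,0],[-0.6,-0.02,0,0.8,0],[-0.6,-0.02,0,0.8,0],[-0.6,-0.02,0,0.8,0],[-0.6,-0.02,0,0.8,0]]]}}

```text
time_s: 7.78
position: [0.6258, 0.1045, 0.0745]
orientation: [0.001, 0.155, 0.988, 0.0]
force: [0.5, -0.3, 1.0]
grip_width: 0.0684
```

>>> {"api": "send_rows", "payload": {"commands": [[[-0.6,0,0,0.2,0],[-0.6,0,0,0.4,0],[-0.6,0,0,0.42,0],[-0.6,0,0,0.42,0]]]}}

```text
time_s: 8.12
position: [0.6255, 0.1048, 0.0318]
orientation: [0.0, 0.155, 0.988, 0.0]
force: [0.2, -1.3, 0.6]
grip_width: 0.0681
```

>>> {"api": "send_rows", "payload": {"commands": [[[-0.2,0,0,0,0],[-0.1,0,0,0,0],[0,0,0,0,0],[0.1,0,0,0,0],[0.2,0,0,0,0],[0.2,0,0,0,0],[0.2,0,0,0,0]]], "newtons": 20}}

```text
time_s: 8.7
position: [0.6262, 0.1049, 0.0324]
orientation: [0.001, 0.155, 0.988, 0.0]
force: [-1.1, -0.5, 6.9]
grip_width: 0.0417
```

>>> {"api": "send_rows", "payload": {"commands": [[[-0.5,0,0,0,0],[-0.5,0,0,0,0],[-0.5,0,0,-0.05,0],[-0.5,0,0,-0.05,0.1],[-0.5,0,0,-0.05,0.5],[-0.5,0,0,-0.05,0.5],[-0.5,0,0,-0.05,0.5],[-0.5,0,0,-0.05,0.5]]]}}

```text
time_s: 9.37
position: [0.6251, 0.1049, 0.0357]
orientation: [0.0, 0.454, 0.891, 0.0]
force: [-0.0, -0.1, 0.4]
grip_width: 0.0642
```

>>> {"api": "send_rows", "payload": {"commands": [[[-0.5,0,0,0,0.5],[-0.5,0,0,0,0.5],[-0.5,0,0,0,0.5],[-0.5,0,0,0,0.5],[-0.5,0,0,0,0.5],[-0.5,0,0,0,0.5],[-0.5,0,0,0,0.5],[-0.5,0,0,0,0.5]]]}}

```text
time_s: 10.03
position: [0.6251, 0.1049, 0.0357]
orientation: [0.0, 0.759, 0.651, 0.0]
force: [0.7, -0.3, 0.6]
grip_width: 0.0643
```

>>> {"api": "send_rows", "payload": {"commands": [[[-0.2,0,0,0.03,0],[-0.1,0,0,0.03,0],[0,0,0,0.03,0],[0.1,0,0,0.03,0],[0.2,0,0,0.03,0],[0.3,0,0,0.03,0],[0.3,0,0,0.03,0]]], "newtons": 60}}

```text
time_s: 10.62
position: [0.6251, 0.1049, 0.0324]
orientation: [0.0, 0.758, 0.652, 0.0]
force: [-0.3, -0.3, 1.4]
grip_width: 0.0403
```

Run:
```python
from h import *
s=read_state(); print(s['position'],s['orientation'],s['force'],s['grip_width'],s['qpos'].round(2))
f=lambda im,x,y:cv2.resize(im[y-50:y+50,x-40:x+40],(400,500),interpolation=cv2.INTER_CUBIC)
a=capture('scene')['color'];b=capture('top')['color']
cv2.imwrite('pics/s3.png',np.hstack([f(a,302,250),f(b,245,165)]))
```

```text
[0.62512527 0.10492031 0.03244363] [5.96664195e-05 7.58162978e-01 6.52065092e-01 1.04693610e-04] [-0.29480572 -0.34434447  1.3905265 ] 0.040329929917438084 [-0.04  0.29 -0.11  1.17  0.    1.68]
```

View pics/s3.png

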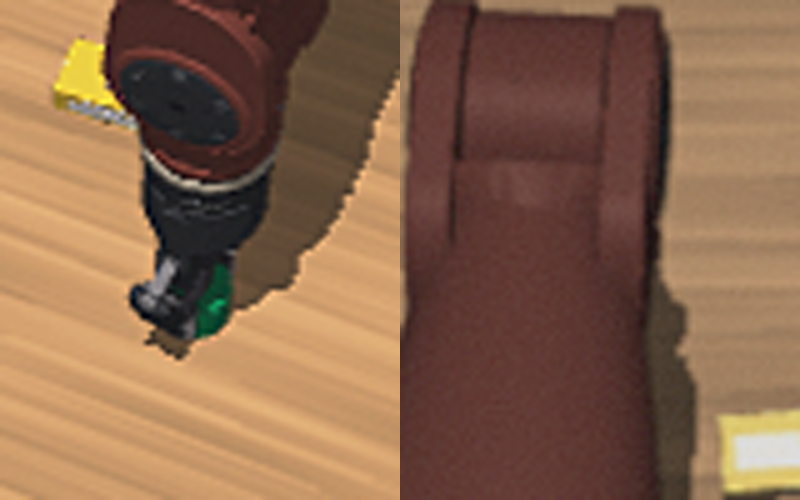

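The scene crop shows the cap between the fingers at about (213,300), and the fit looks good. Next I'll lift it and carry it over the ink stick.

>>> {"api": "send_rows", "payload": {"commands": [[[0.4,0,0,-0.1,0],[0.4,0,0,-0.4,0],[0.4,0,0,-0.8,0],[0.4,0,0,-1,0],[0.4,0,0,-1,0],[0.4,0,0,-1,0]]]}}

```text
time_s: 11.22
position: [0.6261, 0.1049, 0.1345]
orientation: [0.001, 0.758, 0.652, 0.001]
force: [0.5, 0.5, -1.6]
grip_width: 0.0409
```

>>> {"api": "send_rows", "payload": {"commands": [[[0.4,0.2,-0.15,-0.2,0],[0.4,0.5,-0.35,-0.2,0],[0.4,0.8,-0.6,-0.2,0],[0.4,0.8,-0.6,-0.2,0],[0.4,0.8,-0.6,-0.2,0]]]}}

```text
time_s: 11.63
position: [0.5759, 0.1946, 0.1509]
orientation: [-0.001, 0.757, 0.653, -0.001]
force: [-0.8, -0.7, -0.7]
grip_width: 0.0409
```

>>> {"api": "send_rows", "payload": {"commands": [[[0.4,0.4,-0.3,0,0],[0.4,0.77,-0.6,0,0],[0.4,0.77,-0.6,0,0],[0.4,0.77,-0.6,0,0],[0.4,0.77,-0.6,0,0],[0.4,0.77,-0.6,0,0]]]}}

```text
time_s: 12.13
position: [0.5305, 0.2769, 0.1517]
orientation: [0.0, 0.759, 0.652, -0.0]
force: [0.2, 0.8, -0.3]
grip_width: 0.0404
```

Run:
```python
from h import *
s=read_state(); print(s['position'],s['orientation'],s['force'],s['grip_width'],s['time_s'])
f=lambda im,x,y:cv2.resize(im[y-50:y+50,x-40:x+40],(400,500),interpolation=cv2.INTER_CUBIC)
a=capture('scene');b=capture('top')
cv2.imwrite('pics/s4.png',np.hstack([f(a['color'],364,240),f(b['color'],189,185)]))
for z,h in((.0,.0),):
  for n,c in(('scene',a),('top',b)):
    try:
        u,v,A=hullc(c,*H['cap'],(330,190,400,270) if n=='scene' else (165,165,215,215)); print(n,u,v,A,cast(c,[[u,v]],s['position'][2]-.0324+.017))
    except Exception as e: print(n,e)
```

```text
[0.53048329 0.27690213 0.1517054 ] [ 8.34731596e-05  7.58547632e-01  6.51617479e-01 -3.78408509e-04] [ 0.23975397  0.80668925 -0.33236487] 0.04035832588803313 12.1333
scene 371.6303829975133 236.57680285388923 66.40277777777779 [[0.53601256 0.28821959 0.1363054 ]]
top 186.98191087887363 192.29891501560346 42.52777777777778 [[0.52419238 0.26081752 0.1363054 ]]
```

View pics/s4.png

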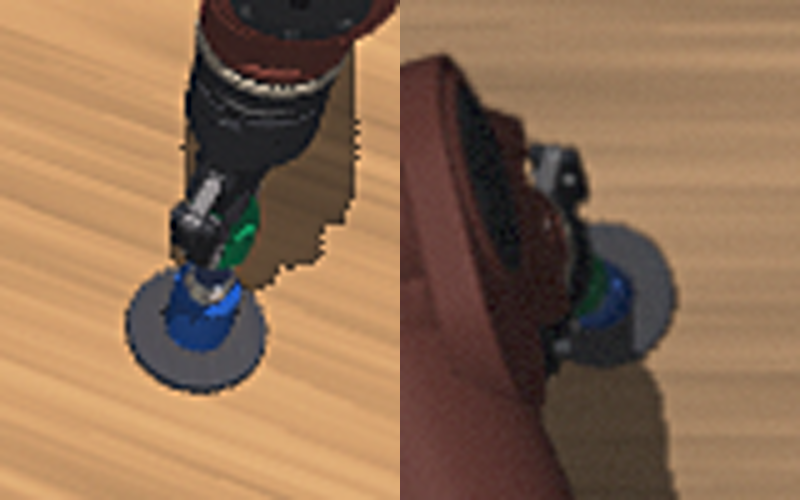

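The cap is held upright above the stick: scene crop at about (240,235), neck at (205,285). I'll descend in steps and watch the force.

>>> {"api": "send_rows", "payload": {"commands": [[[0.4,0.01,0,0.15,0],[0.4,0.01,0,0.25,0],[0.4,0.01,0,0.3,0],[0.4,0.01,0,0.3,0]]]}}

```text
time_s: 12.57
position: [0.5293, 0.2782, 0.1204]
orientation: [-0.001, 0.759, 0.652, -0.001]
force: [-0.8, 0.4, -0.4]
grip_width: 0.0405
```

>>> {"api": "send_rows", "payload": {"commands": [[[0.4,0,0,0.03,0],[0.4,0,0,0.05,0],[0.4,0,0,0.07,0],[0.4,0,0,0.07,0],[0.4,0,0,0.07,0]]]}}

```text
time_s: 12.98
position: [0.5301, 0.2791, 0.1155]
orientation: [0.0, 0.758, 0.652, 0.0]
force: [0.2, -0.3, -0.8]
grip_width: 0.0405
```

>>> {"api": "send_rows", "payload": {"commands": [[[0.4,0,0,0.02,0],[0.4,0,0,0.04,0],[0.4,0,0,0.06,0],[0.4,0,0,0.06,0],[0.4,0,0,0.06,0]]]}}

```text
time_s: 13.4
position: [0.5299, 0.2791, 0.1091]
orientation: [-0.0, 0.758, 0.652, -0.0]
force: [-0.4, 0.2, -0.5]
grip_width: 0.041
```

>>> {"api": "send_rows", "payload": {"commands": [[[0.4,0,0,0.02,0],[0.4,0,0,0.04,0],[0.4,0,0,0.05,0],[0.4,0,0,0.05,0],[0.4,0,0,0.05,0]]], "newtons": 80}}

```text
time_s: 13.82
position: [0.5298, 0.2793, 0.1053]
orientation: [-0.0, 0.758, 0.652, 0.0]
force: [-4.6, -0.4, 9.3]
grip_width: 0.0404
```

>>> {"api": "send_rows", "payload": {"commands": [[[0.4,0,-0.005,0.02,0],[0.4,0,-0.005,0.04,0],[0.4,0,-0.005,0.05,0],[0.4,0,-0.005,0.05,0],[0.4,0,-0.005,0.05,0]]]}}

```text
time_s: 14.23
position: [0.5293, 0.2793, 0.0991]
orientation: [-0.0, 0.758, 0.652, -0.0]
force: [-1.2, 0.1, 1.2]
grip_width: 0.0401
```

Force has dropped, so it looks to be past the nubs. The collar stop should be at TCP z of about 0.092.

>>> {"api": "send_rows", "payload": {"commands": [[[0.4,0,0,0.02,0],[0.4,0,0,0.04,0],[0.4,0,0,0.06,0],[0.4,0,0,0.08,0],[0.4,0,0,0.09,0],[0.4,0,0,0.09,0]]]}}

```text
time_s: 14.73
position: [0.5295, 0.2792, 0.0925]
orientation: [0.0, 0.758, 0.652, 0.0]
force: [-10.2, -4.5, 18.8]
grip_width: 0.0401
```

>>> {"api": "send_rows", "payload": {"commands": [[[0.4,0,-0.01,0.01,0],[0.4,0,-0.01,0.015,0],[0.4,0,-0.01,0.015,0],[0.4,0,-0.01,0.015,0],[0.4,0,-0.01,0.015,0]]]}}

```text
time_s: 15.15
position: [0.5295, 0.2792, 0.0924]
orientation: [0.001, 0.758, 0.652, 0.001]
force: [-10.1, -5.1, 26.5]
grip_width: 0.0404
```

Run:
```python
from h import *
s=read_state(); print(s['position'],s['force'],s['grip_width'],s['time_s'])
f=lambda im,x,y:cv2.resize(im[y-50:y+50,x-40:x+40],(400,500),interpolation=cv2.INTER_CUBIC)
a=capture('scene')
cv2.imwrite('pics/s5.png',np.hstack([f(a['color'],364,240),f(a['color'],208,170)]))
```

```text
[0.52949422 0.27915419 0.09241278] [-10.12145512  -5.11153261  26.4900378 ] 0.040440198233303366 15.15
```

View pics/s5.png

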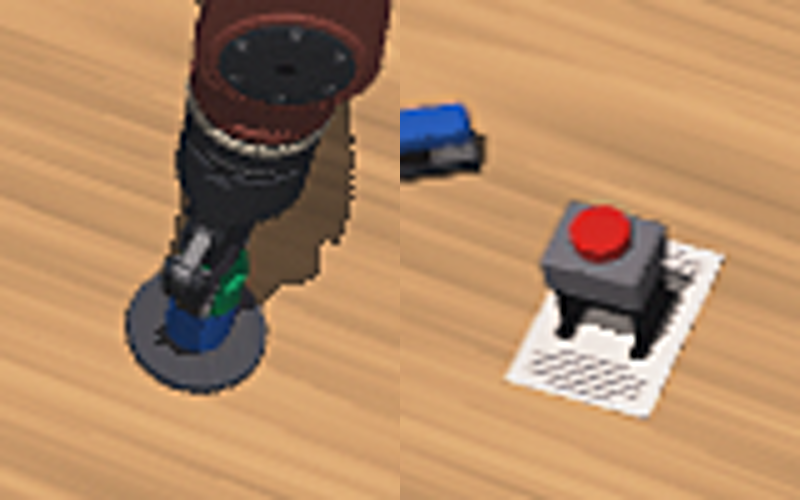

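The cap sits flush on the blue column at about (215,290) in the crop, with no neck visible. The stamp head is up again. The push is holding at 26 N, so I'm handing in.

```bash
python3 -c "
from plant import *
print(sign_off())"
```

```text
the job is handed in; nothing more can be done
None
```

I pressed the stamp, seated the cap on the ink stick and handed the job in at about 15 s with the gripper still pushing the cap down.

- **Stamp:** I pressed it with the shut fingers. The fingertips stopped at 82 mm above the desk, which is 18 mm of travel. The force there rose from 19 N to 33 N with no further movement, so the head was on its stop. Later pictures show it up again.
- **Cap:** I gripped it twice at right angles to centre it, then lowered it onto the neck. Force rose to about 9 N at the nubs and fell to about 1 N after the click. The cap then stopped 60 mm above where it was picked up, which is the collar height.
- **Final push:** The last reading was 26 N downward, with a side force of about 11 N that shifting the tool 1 mm did not remove.
- **Last pictures:** The cap sits on the column with no neck showing. The stapler and stamp frame look undisturbed; I didn't check the other items again at the end.
- **Disagreement:** The two cameras differed by 3 to 6 mm in x. I used their average, and the grasp and fit bore it out.

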